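# Load a jar into the push-latch sample drawer

## Robot

A 6-joint arm with a two-finger parallel gripper is mounted at the origin on the work surface. World frame = base frame: x ahead of the robot, y to its left, z up, the work surface at z = 0. Lengths are in m, angles in degrees, forces in N, time in s.
With the tool pointing down it reaches from about 0.4 to 0.825 m from the base axis. Payload 7 kg.
Tool frame: the origin (TCP) lies at the very end of the fingers, on their centre line; the grasp point (between the pads) lies 19 mm behind it (r.grasp_offset is the z of the grasp point in the tool frame, in m); z points along the fingers, y is the direction in which the jaws open and shut (so a half turn about z gives the same grasp; the last joint's range is limited). The gripper opens to 88 mm and grips with 3 to 60 N. Pads are 19 mm wide; open, the fingers measure 130 mm over their backs; the gripper's body (78 mm by 193 mm) begins 47 mm behind the grasp point.
Start: joints at [-55.972, 20.546, 0.682, 0, -70.136, -16.507], TCP at [0.203, -0.644, 0.227] pointing down, gripper open.
Joint ranges: [-176.03, 176.03], [-82.01, 121.73], [-58.28, 71.71], [-173.87, 95.51], [-174.79, -0.11], [-173.66, 173.66]. Speed limits (degrees/s): [136.94, 136.94, 172.46, 180, 180, 180].

## Interface

Orientations are given as [roll, pitch, yaw] about the fixed x, y, z axes, in that order (R = Rz(yaw) Ry(pitch) Rx(roll)).
In Python, from plant import r, capture, calibration, order gives the robot as it stands.
- The arm moves only by the tool servo_tool, never from a script. Its arguments are lists of equal length, an entry for each row: "grip": the closure, from -1 (fully open) to 1 (shut), so that 0 is half open; "translation": the shift along the tool's x, y, z in m, a list of three; "turn": the turn about the tool's z in rad. A call has 1 to 10 rows; each row is the pose to reach, as a shift and turn from the pose commanded when the call began, along the tool's axes at that moment; what a row does not reach only later rows make up. A row lasts 1/12 s, in which the tool goes at most 41.7 mm and 7.16 degrees, less where a joint would pass 70% of its speed; a pose out of reach is approached as far as the arm can. A call with a gripper value outside its range is refused whole. The fingers move at their own pace and stop on an object; "newtons" is the grip in N (left out, the last holds). Time passes only in rows, so rows that repeat a pose let the fingers close. It gives the time, the measured TCP pose, the force and the opening at its end, in the units of the state.
- r.get_state(): the state, without advancing time (a new reading comes with each control period).
- capture(name): name is "scene" or "top" or "wrist"; returns (picture, depth): 384x512x3 uint8, blue, green, red; 384x512 float32, m along the optical axis (not along the pixel's ray), 0 where there is no reading.
- calibration(name): a dict with "fx", "fy", "cx", "cy" (pixels), "view" (4x4, takes a point from world to camera coordinates). Camera axes: x right, y up, looking along -z (the intrinsics and any distortion apply to the point x, -y, -z); pixel columns grow to the right and rows downward; lengths in m; the calibration is good to about 2 mm. A picture is of the moment at which its call begins: read the wrist's pose just before it. calibration takes no time and is no camera call; for the wrist camera it gives the pose at the moment of the call.
- order.close_job(): hands the job in, once; it reports no verdict.
The state is a dict: "time_s": time; "joints": joint angles; "qd": joint speeds; "joint_torque": joint torques, N m; "tcp_pos": TCP position; "eef_rot": TCP orientation; "contact_force": force on the tool from outside, world axes, zero at the start; "moment": the same for the moment, N m; "gripper_width": finger opening in m.
Only numpy, scipy, OpenCV 4.12 (cv2) and the standard library are available. Lean on these libraries where they do the work, as an engineer would, in place of code of your own. Each camera call takes 0.05 s, during which the arm holds its last target.

## Task

Put the yellow-capped jar into the empty well of the low sample cabinet's drawer and leave the drawer shut and latched. The drawer has a push latch: press the shut front in gently until you feel it reach its stop and let go, and it springs out; once the jar stands fully down in its well, press the front in the same way again and let go, so that it stays in. Never lean on the drawer: more than about 15 N harms the latch, and leave the other jars, the bottle, the white rack and the spatula alone.

Things in the scene. Friction and masses are not known exactly. Their poses are not given: they have to be found in the camera images.
- drawer (a joint): Drawer slide, m: 0 latched (front 30 mm proud of the cabinet's face), 0.08 sprung fully out, negative when pressed past the latched position. A spring drives it out: 5 N latched, 3 N fully out; damping 15 N per m/s. Push-push latch: pressed in to its firm stop and let go, it changes state: latched springs out, out stays latched at 0. Over 15 N on the drawer harms it.
- cabinet: Fixed low clear-topped grey cabinet 250 wide (y), 200 deep (x), 88 mm high; origin under its centre, face at -x. Its latch's stop lies 10 to 24 mm behind the latched position, not measured, different each time and for the releasing and the latching press; the state changes only in the last 1 to 4 mm before the stop, and a shorter press leaves the state as it was. Pushed slowly, it takes under 7 N until the stop is met.
- front (a point): Centre of the outer face of the drawer's white front (green patch), moving with it. Axes: x inward, square to the face, along which the drawer slides and is pressed; y along the front; z up. The front is 225 mm wide, 66 mm high (lower edge 9 mm above the table), 10 mm thick; this point is 42 mm above the table.
- well (a point): Floor centre of the drawer's empty round well, 16 mm above the table; axes as the front. 47 mm across, 12 mm deep (rim 28 mm above the table), mouth chamfered 3 mm; 56 mm behind the front's outer face, 52 mm to -y of its middle. Inside the cabinet while shut; sprung out, its centre is 54 mm clear of the cabinet's face.
- jar_mid (a point): The jar to load: amber jar, 44 mm diameter, 56 mm tall (top 16 mm is its yellow cap, same diameter; foot chamfered 4 mm), upright on a black mat 5 mm thick, in any place of a row of three jars 88 mm apart; this point is on its axis, 28 mm above its foot. Mass 80 to 150 g.
- jar_b_mid (a point): Bystander: amber jar, 44 mm diameter, 56 mm tall (top 16 mm is its blue cap, same diameter; foot chamfered 4 mm), upright on the mat; this point is on its axis, 28 mm above its foot.
- jar_w_mid (a point): Bystander: amber jar, 44 mm diameter, 56 mm tall (top 16 mm is its white cap, same diameter; foot chamfered 4 mm), upright on the mat; this point is on its axis, 28 mm above its foot.
- jar_in_mid (a point): Bystander: amber jar, 44 mm diameter, 56 mm tall (top 16 mm is its white cap, same diameter; foot chamfered 4 mm), upright in the drawer's other well, 104 mm to +y of the empty one; it rides in and out with the drawer; this point is on its axis, 28 mm above its foot.
- flask: Bystander: white plastic bottle, 60 mm diameter, 150 mm tall, standing on the table to the left, in front of the rack; origin at the centre of its underside.
- rack: Bystander: empty white plastic divided rack, 130 x 200 x 50 mm, on the table to the left; origin at the centre of its underside.
- spoon: Bystander: small spatula with a wooden handle, about 190 mm long lying on the table at the right; origin at the centre of its underside.
Mind the look-alikes: they are no part of the job. What is shaped like the part that bears jar_mid but pink or turquoise is not meant.

How it is judged:
By the outcome, as a careful person would: the job done as asked, in the order asked, and still so for the second after the job is handed in, with the robot touching nothing.
It also fails if it takes over 67 s, if anything falls off the work surface, if the arm or the gripper's body presses on something with over 40 N, if the wrist force passes 120 N, or if a joint passes its speed limit or range.

## Working session

There is one attempt and no reset: what is moved stays moved. The work goes in short steps, Python scripts to look and compute and a tool call to move; the robot and the scene stay as the last step left them, time stands still between calls to the robot, and variables do not carry over. Pictures are saved under pics/ and viewed, and the job is handed in when it is done.

Besides the shell and the picture viewer there is one more tool, called by a JSON object that holds its "api" and its "payload". servo_tool: Moves the arm, as the interface text tells. Its arguments: {"type":"object","properties":{"grip":{"type":"array","items":{"type":"number"}},"translation":{"type":"array","items":{"type":"array","items":{"type":"number"}}},"turn":{"type":"array","items":{"type":"number"}},"newtons":{"type":"number"}},"required":["grip","translation","turn"]}

```bash
ls; mkdir -p pics; python3 - <<'E'
from plant import r,capture,calibration,order
import cv2,numpy as np
print(r.get_state(), r.grasp_offset)
for n in("scene","top","wrist"):
    c=calibration(n);p,d=capture(n);cv2.imwrite(f"pics/{n}0.png",p);np.savez(f"{n}0.npz",p=p,d=d,view=c['view'],K=[c['fx'],c['fy'],c['cx'],c['cy']]);print(n,c)
E
```

```text
pics
{'time_s': 0.0, 'joints': array([-5.59725299e+01,  2.05916314e+01,  6.33504955e-01, -2.02126847e-02,
       -7.01340263e+01, -1.65084397e+01]), 'qd': array([-0.09209625,  0.00493036,  0.10314548,  0.05146057, -0.04622971,
        0.00555597]), 'joint_torque': array([-4.32962734e-04, -5.82717025e+01,  2.93055689e+01,  6.99732721e+00,
        6.94759452e-03, -1.13790884e-04]), 'tcp_pos': array([ 0.20303967, -0.64323419,  0.22561812]), 'eef_rot': array([ 1.79906246e+02, -7.97053894e-03, -1.62487847e+02]), 'contact_force': array([ 0.17821957, -0.00405359, -0.41846463]), 'moment': array([ 0.02366933, -0.02436845,  0.02457656]), 'gripper_width': 0.08753379542419637} -0.0188
scene {'fx': 390.04004973495125, 'fy': 390.04004973495125, 'cx': 248.2529860180965, 'cy': 185.7135543865216, 'view': array([[ 0.69277626,  0.72086774, -0.02026701, -0.35806328],
       [-0.42466661,  0.43050954,  0.79644196,  0.19690184],
       [ 0.58285446, -0.54314936,  0.60437526, -1.39263637],
       [ 0.        ,  0.        ,  0.        ,  1.        ]])}
top {'fx': 390.96181024407514, 'fy': 390.96181024407514, 'cx': 262.07692322961736, 'cy': 190.87718747477481, 'view': array([[-0.02474394, -0.99967738,  0.00573269, -0.00591956],
       [ 0.98678096, -0.02350522,  0.16034599, -0.55766923],
       [-0.16015951,  0.0096245 ,  0.98704422, -1.02425481],
       [ 0.        ,  0.        ,  0.        ,  1.        ]])}
wrist {'fx': 287.4887383767536, 'fy': 287.4887383767536, 'cx': 253.95196410755722, 'cy': 189.52440187885708, 'view': array([[-3.01147100e-01,  9.53577342e-01,  8.23273627e-04,
         6.75588773e-01],
       [-9.21342670e-01, -2.90744343e-01, -2.58060867e-01,
         3.24476221e-02],
       [-2.45841633e-01, -7.84727987e-02,  9.66128310e-01,
        -3.88932020e-01],
       [ 0.00000000e+00,  0.00000000e+00,  0.00000000e+00,
         1.00000000e+00]])}
```

View pics/scene0.png

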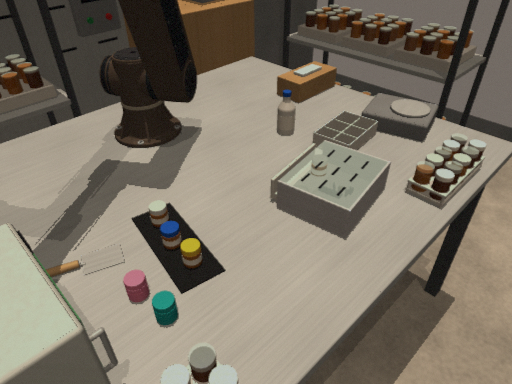

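View pics/top0.png

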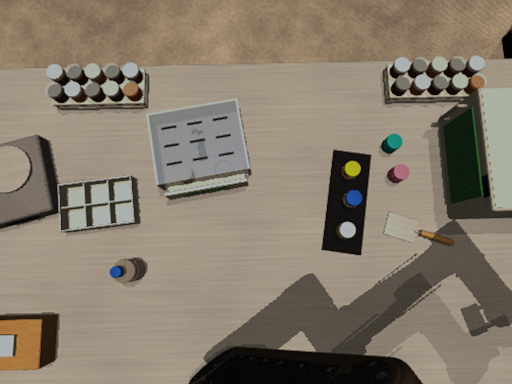

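View pics/wrist0.png

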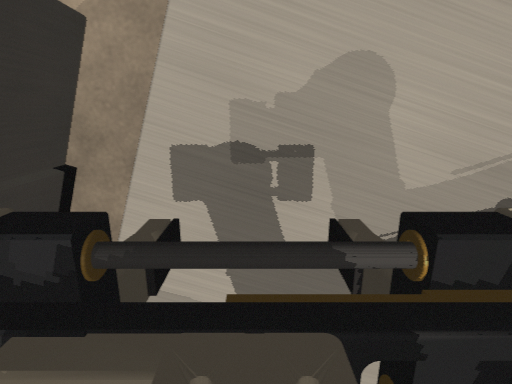

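The top view shows the cabinet around (198,140) with its white front along the lower edge near (205,185), and the yellow cap at (352,170). Next I measure both.

```bash
cat > h.py <<'E'
import numpy as np,cv2
def load(n):
    z=np.load(n+'.npz');return z['p'],z['d'],z['view'],z['K']
def dep(px,d,view,K):
    px=np.atleast_2d(px).astype(float);dd=d[px[:,1].astype(int),px[:,0].astype(int)]
    X=np.stack([(px[:,0]-K[2])/K[0]*dd,-(px[:,1]-K[3])/K[1]*dd,-dd],1)
    R=view[:3,:3];return (X-view[:3,3])@R
def plane(px,z,view,K):
    px=np.atleast_2d(px).astype(float);R=view[:3,:3];o=-R.T@view[:3,3]
    X=np.stack([(px[:,0]-K[2])/K[0],-(px[:,1]-K[3])/K[1],-np.ones(len(px))],1)@R
    return o+X*((z-o[2])/X[:,2])[:,None]
def proj(P,view,K):
    q=np.atleast_2d(P)@view[:3,:3].T+view[:3,3];return np.stack([K[2]+K[0]*q[:,0]/-q[:,2],K[3]-K[1]*q[:,1]/-q[:,2]],1)
E
python3 - <<'E'
from h import *
for n in('top0','scene0'):
    p,d,v,K=load(n);h=cv2.cvtColor(p,cv2.COLOR_BGR2HSV)
    for nm,lo,hi in(('yellow',(20,150,100),(33,255,255)),('blue',(105,150,60),(125,255,255)),('green',(40,60,60),(85,255,255))):
        m=cv2.inRange(h,lo,hi);k,l,s,c=cv2.connectedComponentsWithStats(m)
        for i in range(1,k):
            if s[i,4]>15:
                ys,xs=np.where(l==i);P=dep(np.stack([xs,ys],1),d,v,K);
                print(n,nm,s[i],c[i].round(1),'depmed',np.median(P,0).round(3),'zmax',np.percentile(P[:,2],95).round(3),'plane.061',plane(c[i],.061,v,K).round(4))
    print(n,'depth 0 frac',(d==0).mean())
p,d,v,K=load('top0')
ys,xs=np.mgrid[0:384,0:512];px=np.stack([xs.ravel(),ys.ravel()],1);P=dep(px,d,v,K).reshape(384,512,3)
m=((P[...,2]>.068)&(P[...,2]<.1)&(xs>120)&(xs<280)&(ys>80)&(ys<220)).astype('u1')*255
cs=max(cv2.findContours(m,0,2)[0],key=cv2.contourArea);print(cv2.minAreaRect(cs), cv2.boxPoints(cv2.minAreaRect(cs)))
cv2.imwrite('pics/crop.png',np.hstack([cv2.resize(p[80:220,120:280],None,fx=2.5,fy=2.5),cv2.resize(cv2.merge([m]*3)[80:220,120:280],None,fx=2.5,fy=2.5)]))
p,d,v,K=load('scene0');cv2.imwrite('pics/crop2.png',cv2.resize(p[120:240,250:410],None,fx=5,fy=5,interpolation=2))
E
```

```text
top0 yellow [344 161  17  16 202] [352.3 168.1] depmed [ 0.612 -0.266  0.061] zmax 0.065 plane.061 [[ 0.6116 -0.2665  0.061 ]]
top0 blue [346 190  17  16 216] [353.8 197.4] depmed [ 0.531 -0.266  0.061] zmax 0.065 plane.061 [[ 0.5311 -0.2656  0.061 ]]
top0 blue [110 267  12  11  99] [115.4 271.6] depmed [0.354 0.335 0.15 ] zmax 0.153 plane.061 [[0.3512 0.3672 0.061 ]]
top0 green [471 107  12  89 200] [476.8 149.7] depmed [ 0.62  -0.538  0.19 ] zmax 0.193 plane.061 [[ 0.6555 -0.6125  0.061 ]]
top0 green [384 134  19  16 136] [393.3 140.8] depmed [ 0.687 -0.386  0.056] zmax 0.059 plane.061 [[ 0.686  -0.3844  0.061 ]]
top0 depth 0 frac 0.004206339518229167
scene0 yellow [180 238  20  18 269] [189.9 245.7] depmed [ 0.614 -0.269  0.061] zmax 0.063 plane.061 [[ 0.6142 -0.2688  0.061 ]]
scene0 blue [283  90   8   7  46] [286.6  92.8] depmed [0.36  0.328 0.148] zmax 0.151 plane.061 [[0.232  0.4775 0.061 ]]
scene0 blue [160 220  19  18 244] [169.3 228.3] depmed [ 0.537 -0.269  0.061] zmax 0.064 plane.061 [[ 0.5361 -0.2689  0.061 ]]
scene0 green [ 33 253  48  69 159] [ 57.  287.9] depmed [ 0.663 -0.536  0.191] zmax 0.216 plane.061 [[ 0.5204 -0.524   0.061 ]]
scene0 green [152 291  24  34 362] [163.  304.7] depmed [ 0.695 -0.395  0.056] zmax 0.058 plane.061 [[ 0.701  -0.3972  0.061 ]]
scene0 depth 0 frac 0.004175821940104167
((196.9779815673828, 141.1261444091797), (73.4483642578125, 94.99934387207031), 79.91940307617188) [[143.78363 113.28291]
 [237.31644  96.65486]
 [250.17233 168.96938]
 [156.63953 185.59743]]
```

View pics/crop.png

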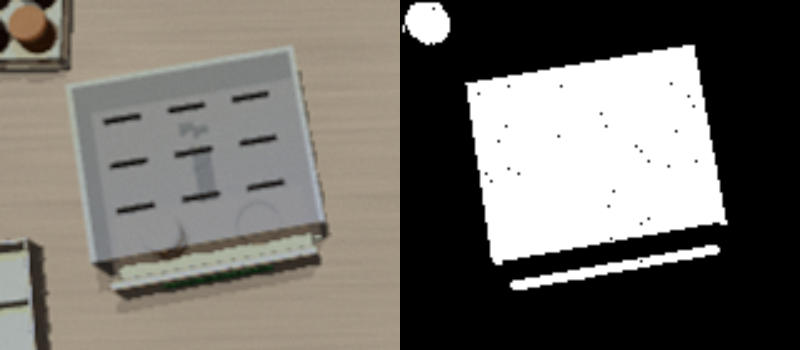

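View pics/crop2.png

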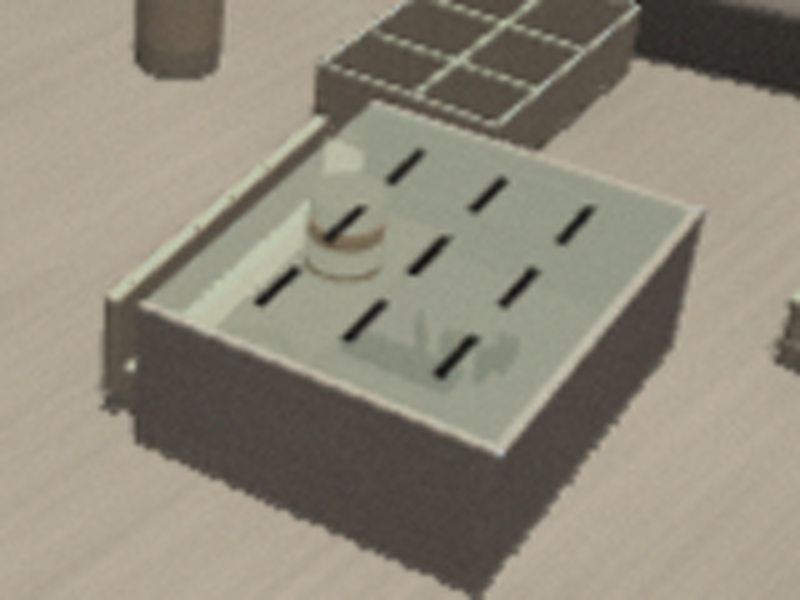

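```bash
python3 - <<'E'
from h import *
p,d,v,K=load('top0')
ys,xs=np.mgrid[0:384,0:512];px=np.stack([xs.ravel(),ys.ravel()],1);P=dep(px,d,v,K).reshape(384,512,3)
m=((P[...,2]>.066)&(P[...,2]<.1)&(xs>140)&(xs<280)&(ys>95)&(ys<205)).astype('u1')*255
cs=sorted(cv2.findContours(m,0,1)[0],key=cv2.contourArea)[::-1][:2]
for c,z in zip(cs,(.088,.075)):
    W=plane(c[:,0],z,v,K)
    (ctr,s,a)=cv2.minAreaRect((W[:,:2]*1000).astype('f4'));print(ctr,s,a);print(cv2.boxPoints((ctr,s,a)))
    M=np.zeros_like(m);cv2.drawContours(M,[c],-1,255,-1);print('z',np.median(P[M>0][:,2]))
# line fits
W=plane(cs[0][:,0],.088,v,K)[:,:2]*1000
g=cs[1][:,0];W2=plane(g,.075,v,K)[:,:2]*1000
for Wk in(W,W2):
    (c,s,a)=cv2.minAreaRect(Wk.astype('f4'));th=np.deg2rad(a if a<45 else a-90)
    R=np.array([[np.cos(th),np.sin(th)],[-np.sin(th),np.cos(th)]]);q=(Wk-np.array(c))@R.T
    for ax in(0,1):
        for sg in(-1,1):
            e=q[:,ax]*sg; sel=(e>e.max()-5)&(abs(q[:,1-ax])<np.abs(q[:,1-ax]).max()-8)
            if sel.sum()>5:
                k=np.polyfit(q[sel,1-ax],q[sel,ax],1);print('ax',ax,sg,'off',k[1].round(1),'slope deg',np.rad2deg(np.arctan(k[0])).round(2))
    print('base th',np.rad2deg(th),c)
E
```

```text
(690.8680419921875, 150.386474609375) (203.58457946777344, 250.14102172851562) 8.996918678283691
[[570.7694   257.9998  ]
 [609.88684   10.93632 ]
 [810.9667    42.773163]
 [771.84924  289.83664 ]]
z 0.08847340892883189
(567.3514404296875, 130.48312377929688) (11.615921974182129, 223.3944091796875) 9.155366897583008
[[543.8451   239.83324 ]
 [579.3899    19.284767]
 [590.8578    21.13301 ]
 [555.313    241.68149 ]]
z 0.07405203950160945
ax 0 -1 off -98.1 slope deg -0.08
ax 0 1 off 100.4 slope deg -0.01
ax 1 -1 off -123.7 slope deg 0.07
ax 1 1 off 123.8 slope deg 0.13
base th 8.996918678283691 (690.8680419921875, 150.386474609375)
ax 0 -1 off -4.0 slope deg 0.06
ax 0 1 off 4.5 slope deg 0.08
base th 9.155366897583008 (567.3514404296875, 130.48312377929688)
```

Results so far:
- Cabinet yaw is about 9.05°, and its size comes out at 199 x 248 mm, close to the 200 x 250 mm given.
- The latched front's outer centre is about (0.563, 0.130).
- The yellow jar is about (0.612, -0.267).

I pass by the jar first for a close look.

{"api": "servo_tool", "payload": {"grip": [-1,-1,-1,-1,-1,-1,-1,-1,-1,-1], "translation": [[-0.035,0.02,0],[-0.07,0.04,0],[-0.105,0.06,0],[-0.14,0.08,0],[-0.175,0.1,0],[-0.21,0.12,0],[-0.245,0.14,0],[-0.28,0.16,0],[-0.315,0.18,0],[-0.35,0.2,0]], "turn": [0.02,0.04,0.06,0.08,0.1,0.12,0.14,0.148,0.148,0.148]}}

```text
time_s: 0.98
tcp_pos: [0.4777, -0.3458, 0.2266]
eef_rot: [180.0, 0.0, -171.0]
contact_force: [-0.2, -0.6, 0.1]
gripper_width: 0.0875
```

{"api": "servo_tool", "payload": {"grip": [-1,-1,-1,-1], "translation": [[-0.03,0.0225,0],[-0.06,0.045,0],[-0.09,0.068,0],[-0.09,0.068,0]], "turn": [0,0,0,0]}}

```text
time_s: 1.32
tcp_pos: [0.5587, -0.2622, 0.2259]
eef_rot: [180.0, 0.0, -170.7]
contact_force: [-0.6, -0.5, -0.1]
gripper_width: 0.0878
```

```bash
cat > snap.py <<'E'
import sys
from plant import r,capture,calibration
import cv2,numpy as np
s=r.get_state();print(s['time_s'],s['tcp_pos'].round(4),s['eef_rot'].round(2),s['contact_force'].round(1))
for a in sys.argv[1:]:
    n=a.rstrip('0123456789');c=calibration(n);p,d=capture(n);cv2.imwrite(f"pics/{a}.png",p);np.savez(a,p=p,d=d,view=c['view'],K=[c['fx'],c['fy'],c['cx'],c['cy']])
E
python3 snap.py wrist1; python3 - <<'E'
from h import *
p,d,v,K=load('wrist1');h=cv2.cvtColor(p,cv2.COLOR_BGR2HSV)
m=cv2.inRange(h,(20,150,80),(33,255,255));k,l,s,c=cv2.connectedComponentsWithStats(m)
for i in range(1,k):
    if s[i,4]>60:
        ys,xs=np.where(l==i);P=dep(np.stack([xs,ys],1),d,v,K);t=abs(P[:,2]-.061)<.006
        print(s[i],c[i],t.sum());Q=plane(np.stack([xs,ys],1)[t],.061,v,K);print(Q.mean(0),Q.min(0),Q.max(0),np.median(P[:,2]))
E
```

```text
1.3167 [ 0.5587 -0.2622  0.2259] [ 1.7998e+02  3.0000e-02 -1.7073e+02] [-0.6 -0.5 -0.1]
[ 225  197   37   37 1065] [242.85915493 215.11737089] 994
[ 0.61022949 -0.26881203  0.061     ] [ 0.58849688 -0.28984096  0.061     ] [ 0.6325394  -0.24753762  0.061     ] 0.06061575001227473
```

View pics/wrist1.png

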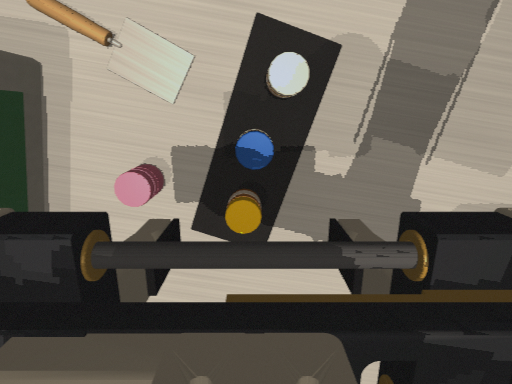

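The wrist view shows the yellow cap at (243,215), giving (0.610, -0.269). All three views agree within about 3 mm, so I take (0.612, -0.268). Next I go to the drawer front with the fingers closed.

{"api": "servo_tool", "payload": {"grip": [1,1,1,1,1,1,1,1,1,1], "translation": [[-0.003,0.039,0],[-0.006,0.078,0],[-0.009,0.117,0],[-0.012,0.156,0],[-0.015,0.195,0],[-0.018,0.234,0],[-0.021,0.273,0],[-0.024,0.312,0],[-0.027,0.351,0],[-0.03,0.39,0]], "turn": [0,0,0,0,0,0,0,0,0,0], "newtons": 10}}

```text
time_s: 2.2
tcp_pos: [0.5225, 0.1245, 0.2268]
eef_rot: [180.0, 0.0, -171.0]
contact_force: [1.6, -0.9, -0.1]
gripper_width: 0.0264
```

{"api": "servo_tool", "payload": {"grip": [1,1,1,1,1,1,1], "translation": [[0,0,0.04],[0,0,0.08],[0,0,0.12],[0,0,0.16],[0,0,0.187],[0,0,0.187],[0,0,0.187]], "turn": [0,0,0,0,0,0,0]}}

```text
time_s: 2.78
tcp_pos: [0.5225, 0.1224, 0.0388]
eef_rot: [-179.9, -0.2, -171.0]
contact_force: [0.8, 0.0, 0.9]
gripper_width: 0.0003
```

```bash
python3 snap.py top2 scene2; python3 -c "
import cv2
a=cv2.imread('pics/top2.png')[90:230,120:280];b=cv2.imread('pics/scene2.png')[80:220,230:390]
cv2.imwrite('pics/c2.png',cv2.resize(cv2.hconcat([a,b]),None,fx=2.5,fy=2.5))"
```

```text
2.7833 [0.5225 0.1224 0.0388] [-179.9    -0.18 -170.98] [0.8 0.  0.9]
```

View pics/c2.png

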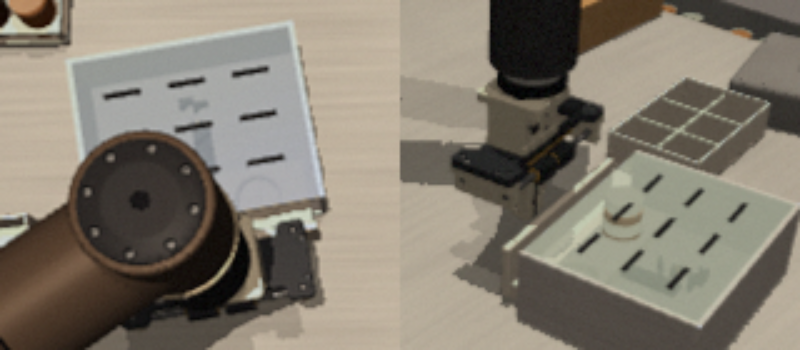

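The gripper stands in front of the drawer front with about 30 mm to go. I advance along the inward axis, which is tool -x.

{"api": "servo_tool", "payload": {"grip": [1,1,1,1,1], "translation": [[-0.008,0,0],[-0.016,0,0],[-0.022,0,0],[-0.022,0,0],[-0.022,0,0]], "turn": [0,0,0,0,0]}}

```text
time_s: 3.3
tcp_pos: [0.5457, 0.1272, 0.0399]
eef_rot: [180.0, 0.0, -171.0]
contact_force: [-0.4, -0.4, 0.0]
gripper_width: 0.0007
```

{"api": "servo_tool", "payload": {"grip": [1,1,1,1,1], "translation": [[-0.001,0,0],[-0.002,0,0],[-0.003,0,0],[-0.004,0,0],[-0.004,0,0]], "turn": [0,0,0,0,0]}}

```text
time_s: 3.72
tcp_pos: [0.5491, 0.1277, 0.0395]
eef_rot: [-180.0, 0.0, -171.0]
contact_force: [0.4, 0.3, 1.2]
gripper_width: 0.0004
```

{"api": "servo_tool", "payload": {"grip": [1,1,1,1,1], "translation": [[-0.001,0,0],[-0.002,0,0],[-0.003,0,0],[-0.004,0,0],[-0.004,0,0]], "turn": [0,0,0,0,0]}}

```text
time_s: 4.13
tcp_pos: [0.5519, 0.128, 0.0394]
eef_rot: [-180.0, -0.1, -171.0]
contact_force: [-4.5, 1.1, 3.2]
gripper_width: 0.0006
```

{"api": "servo_tool", "payload": {"grip": [1,1,1,1,1], "translation": [[-0.001,0,0],[-0.002,0,0],[-0.003,0,0],[-0.004,0,0],[-0.004,0,0]], "turn": [0,0,0,0,0]}}

```text
time_s: 4.55
tcp_pos: [0.5557, 0.1286, 0.0394]
eef_rot: [-180.0, -0.1, -171.0]
contact_force: [-5.0, -0.1, 3.8]
gripper_width: 0.0002
```

{"api": "servo_tool", "payload": {"grip": [1,1,1,1], "translation": [[-0.001,0,0],[-0.002,0,0],[-0.003,0,0],[-0.003,0,0]], "turn": [0,0,0,0]}}

```text
time_s: 4.88
tcp_pos: [0.5586, 0.1291, 0.0393]
eef_rot: [-180.0, -0.1, -171.0]
contact_force: [-5.9, 0.8, 3.5]
gripper_width: 0.0006
```

{"api": "servo_tool", "payload": {"grip": [1,1,1], "translation": [[-0.001,0,0],[-0.0015,0,0],[-0.0015,0,0]], "turn": [0,0,0]}}

```text
time_s: 5.13
tcp_pos: [0.5601, 0.1293, 0.0393]
eef_rot: [-180.0, -0.1, -171.0]
contact_force: [-5.8, 0.5, 2.9]
gripper_width: 0.0002
```

{"api": "servo_tool", "payload": {"grip": [1,1,1], "translation": [[-0.0005,0,0],[-0.001,0,0],[-0.001,0,0]], "turn": [0,0,0]}}

```text
time_s: 5.38
tcp_pos: [0.561, 0.1294, 0.0393]
eef_rot: [-180.0, -0.1, -171.0]
contact_force: [-5.5, 0.9, 3.8]
gripper_width: 0.0005
```

{"api": "servo_tool", "payload": {"grip": [1,1,1], "translation": [[-0.0005,0,0],[-0.001,0,0],[-0.001,0,0]], "turn": [0,0,0]}}

```text
time_s: 5.63
tcp_pos: [0.5619, 0.1296, 0.0393]
eef_rot: [-180.0, -0.1, -171.0]
contact_force: [-6.0, -0.0, 4.1]
gripper_width: 0.0006
```

{"api": "servo_tool", "payload": {"grip": [1,1,1], "translation": [[-0.0005,0,0],[-0.001,0,0],[-0.001,0,0]], "turn": [0,0,0]}}

```text
time_s: 5.88
tcp_pos: [0.5629, 0.1297, 0.0393]
eef_rot: [-180.0, -0.1, -171.0]
contact_force: [-5.0, 0.9, 4.2]
gripper_width: 0.0007
```

{"api": "servo_tool", "payload": {"grip": [1,1,1], "translation": [[-0.0005,0,0],[-0.001,0,0],[-0.001,0,0]], "turn": [0,0,0]}}

```text
time_s: 6.13
tcp_pos: [0.5638, 0.1299, 0.0393]
eef_rot: [-180.0, -0.2, -171.0]
contact_force: [-5.2, 0.7, 3.8]
gripper_width: 0.0003
```

{"api": "servo_tool", "payload": {"grip": [1,1,1], "translation": [[-0.0005,0,0],[-0.001,0,0],[-0.001,0,0]], "turn": [0,0,0]}}

```text
time_s: 6.38
tcp_pos: [0.5648, 0.13, 0.0393]
eef_rot: [-180.0, -0.2, -171.0]
contact_force: [-6.4, 1.4, 3.7]
gripper_width: 0.0003
```

{"api": "servo_tool", "payload": {"grip": [1,1,1], "translation": [[-0.0005,0,0],[-0.001,0,0],[-0.001,0,0]], "turn": [0,0,0]}}

```text
time_s: 6.63
tcp_pos: [0.5657, 0.1302, 0.0393]
eef_rot: [-180.0, -0.2, -171.0]
contact_force: [-6.7, 1.6, 3.9]
gripper_width: 0.0003
```

{"api": "servo_tool", "payload": {"grip": [1,1,1], "translation": [[-0.0005,0,0],[-0.001,0,0],[-0.001,0,0]], "turn": [0,0,0]}}

```text
time_s: 6.88
tcp_pos: [0.5667, 0.1304, 0.0393]
eef_rot: [-180.0, -0.2, -171.0]
contact_force: [-5.8, 0.4, 4.7]
gripper_width: 0.0005
```

{"api": "servo_tool", "payload": {"grip": [1,1,1], "translation": [[-0.0005,0,0],[-0.001,0,0],[-0.001,0,0]], "turn": [0,0,0]}}

```text
time_s: 7.13
tcp_pos: [0.5677, 0.1305, 0.0393]
eef_rot: [-180.0, -0.2, -171.0]
contact_force: [-6.1, 1.5, 4.5]
gripper_width: 0.0008
```

{"api": "servo_tool", "payload": {"grip": [1,1,1], "translation": [[-0.0005,0,0],[-0.001,0,0],[-0.001,0,0]], "turn": [0,0,0]}}

```text
time_s: 7.38
tcp_pos: [0.5679, 0.1305, 0.0393]
eef_rot: [-180.0, -0.2, -171.0]
contact_force: [-10.4, 2.1, 6.7]
gripper_width: 0.0007
```

The stop is met: the force jumped to 10.4 N with no further travel. I back off quickly.

{"api": "servo_tool", "payload": {"grip": [1,1,1,1,1,1], "translation": [[0.01,0,0],[0.04,0,0],[0.08,0,0],[0.12,0,0],[0.13,0,0],[0.13,0,0]], "turn": [0,0,0,0,0,0]}}

```text
time_s: 7.88
tcp_pos: [0.4385, 0.1093, 0.0397]
eef_rot: [180.0, -0.0, -170.9]
contact_force: [0.2, -0.1, 0.3]
gripper_width: 0.0006
```

{"api": "servo_tool", "payload": {"grip": [-1,-1,-1,-1,-1,-1], "translation": [[0,0,-0.04],[0,0,-0.08],[0,-0.02,-0.115],[0,-0.055,-0.125],[0,-0.095,-0.125],[0,-0.135,-0.125]], "turn": [0,0,0,0,0,0]}}

```text
time_s: 8.38
tcp_pos: [0.4645, -0.0234, 0.1665]
eef_rot: [180.0, 0.3, -170.8]
contact_force: [1.3, 0.2, -0.5]
gripper_width: 0.0349
```

```bash
python3 snap.py top3 scene3; python3 -c "
import cv2
a=cv2.imread('pics/top3.png')[90:230,120:280];b=cv2.imread('pics/scene3.png')[80:220,230:390]
cv2.imwrite('pics/c3.png',cv2.resize(cv2.hconcat([a,b]),None,fx=2.5,fy=2.5))"
```

```text
8.3833 [ 0.4645 -0.0234  0.1665] [ 179.96    0.28 -170.84] [ 1.3  0.2 -0.5]
```

View pics/c3.png

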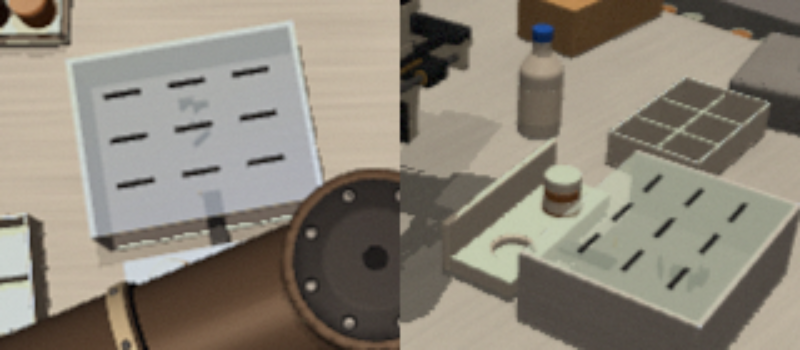

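The drawer is out, and the scene crop shows the empty well at about (512,240). Now to the jar.

{"api": "servo_tool", "payload": {"grip": [-1,-1,-1,-1,-1,-1,-1,-1,-1,-1], "translation": [[-0.014,-0.033,0],[-0.028,-0.066,0],[-0.042,-0.1,0],[-0.056,-0.133,0],[-0.07,-0.166,0],[-0.084,-0.2,0],[-0.098,-0.233,0],[-0.111,-0.265,0],[-0.111,-0.265,0],[-0.111,-0.265,0]], "turn": [0,0,0,0,0,0,0,0,0,0]}}

```text
time_s: 9.32
tcp_pos: [0.6149, -0.2685, 0.1631]
eef_rot: [180.0, -0.1, -171.1]
contact_force: [-0.8, 0.3, -0.4]
gripper_width: 0.0875
```

```bash
python3 snap.py top4 wrist4;python3 - <<'E'
from h import *
p,d,v,K=load('top4')
x=np.array([.9876,.1573,0]);y=np.array([-.1573,.9876,0])
cv2.imwrite('pics/c4.png',np.vstack([cv2.resize(p[120:230,130:260],None,fx=5,fy=5,interpolation=2)]))
F=np.array([.563,.130,0])
for nm,pt in(('well rim',F-.024*x-.052*y+[0,0,.028]),('front top mid',F-.08*x+[0,0,.075]),('injar top',F-.024*x+.052*y+[0,0,.072])):
    q=proj(pt,v,K)[0];print(nm,pt.round(4),q.round(1),((q-[130,120])*5).round(0))
ys,xs=np.mgrid[0:384,0:512];P=dep(np.stack([xs.ravel(),ys.ravel()],1),d,v,K).reshape(384,512,3)
m=((P[...,2]>.066)&(P[...,2]<.08)&(xs>140)&(xs<270)&(ys>160)&(ys<240)).astype('u1')
for c in cv2.findContours(m,0,1)[0]:
    if len(c)>12:
        W=plane(c[:,0],.0735,v,K);print(cv2.minAreaRect((W[:,:2]*1000).astype('f4')))
E
```

```text
9.3167 [ 0.6149 -0.2685  0.1631] [ 1.7999e+02 -7.0000e-02 -1.7110e+02] [-0.8  0.3 -0.4]
well rim [0.5475 0.0749 0.028 ] [228.1 196.2] [491. 381.]
front top mid [0.484  0.1174 0.075 ] [210.7 217.8] [404. 489.]
injar top [0.5311 0.1776 0.072 ] [188.1 200.8] [290. 404.]
((488.7352294921875, 121.4034423828125), (10.911324501037598, 214.1238250732422), 9.002052307128906)
((530.3435668945312, 176.23013305664062), (42.8874626159668, 39.700225830078125), 0.13301216065883636)
```

View pics/c4.png

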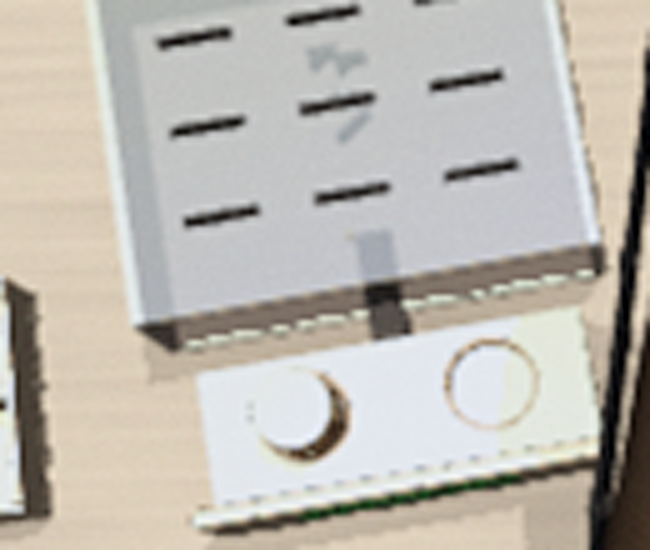

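View pics/wrist4.png

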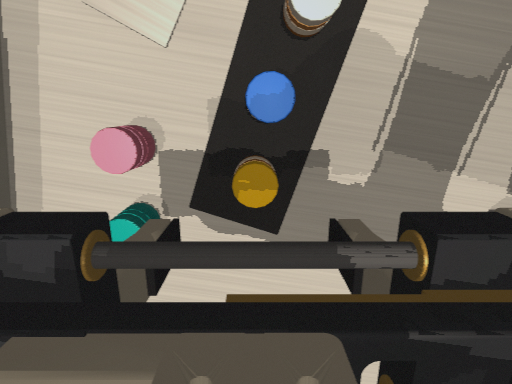

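```bash
python3 - <<'E'
from h import *
for n,z in(('wrist4',.061),):
    p,d,v,K=load(n);h=cv2.cvtColor(p,cv2.COLOR_BGR2HSV)
    m=cv2.inRange(h,(20,150,80),(33,255,255));k,l,s,c=cv2.connectedComponentsWithStats(m);i=1+s[1:,4].argmax()
    # pick blob in the mat
    for i in range(1,k):
        if 600<s[i,4] and abs(c[i][0]-255)<40:
            ys,xs=np.where(l==i);P=dep(np.stack([xs,ys],1),d,v,K);t=abs(P[:,2]-.061)<.006;Q=plane(np.stack([xs,ys],1)[t],.061,v,K)
            print(c[i],s[i],Q.mean(0),(Q.min(0)+Q.max(0))/2,Q.max(0)-Q.min(0),np.median(P[t],0))
E
```

```text
[254.76725146 184.20994152] [ 232  161   47   47 1710] [ 0.61060569 -0.26874266  0.061     ] [ 0.6108881  -0.26857336  0.061     ] [0.04331368 0.04238968 0.        ] [ 0.61057238 -0.26877658  0.06062129]
```

{"api": "servo_tool", "payload": {"grip": [-1,-1,-1,-1,-1,-1], "translation": [[0.001,0,0.035],[0.002,0,0.07],[0.002,0,0.1],[0.002,0,0.12],[0.002,0,0.131],[0.002,0,0.131]], "turn": [0,0,0,0,0,0]}}

```text
time_s: 9.92
tcp_pos: [0.6108, -0.2659, 0.0315]
eef_rot: [179.9, -0.2, -170.9]
contact_force: [0.4, 0.6, 0.3]
gripper_width: 0.0879
```

{"api": "servo_tool", "payload": {"grip": [-1,0.5,1,1,1,1,1,1,1,1], "translation": [[0,-0.0025,0],[0,-0.0025,0],[0,-0.0025,0],[0,-0.0025,0],[0,-0.0025,0],[0,-0.0025,0],[0,-0.0025,0],[0,-0.0025,0],[0,-0.0025,0],[0,-0.0025,0]], "turn": [0,0,0,0,0,0,0,0,0,0], "newtons": 20}}

```text
time_s: 10.75
tcp_pos: [0.6127, -0.2696, 0.0337]
eef_rot: [180.0, 0.0, -171.0]
contact_force: [-0.8, 2.7, 2.4]
gripper_width: 0.0435
```

{"api": "servo_tool", "payload": {"grip": [1,1,1,1,1,1], "translation": [[0,0,-0.01],[0,0,-0.03],[0,0,-0.06],[0,0,-0.09],[0,0,-0.11],[0,0,-0.11]], "turn": [0,0,0,0,0,0]}}

```text
time_s: 11.25
tcp_pos: [0.6153, -0.2708, 0.1498]
eef_rot: [-179.8, 0.4, -170.9]
contact_force: [-0.1, -0.8, -0.7]
gripper_width: 0.0436
```

```bash
python3 snap.py wrist5 scene5;python3 - <<'E'
from h import *
from plant import r
s=r.get_state();t=s['tcp_pos']
p,d,v,K=load('wrist5');h=cv2.cvtColor(p,cv2.COLOR_BGR2HSV)
m=cv2.inRange(h,(20,150,60),(33,255,255));k,l,s,c=cv2.connectedComponentsWithStats(m)
for i in range(1,k):
    if s[i,4]>60 :
        ys,xs=np.where(l==i);P=dep(np.stack([xs,ys],1),d,v,K);print(c[i],s[i],np.median(P,0),np.median(P,0)-t)
p,d,v,K=load('scene5');cv2.imwrite('pics/c5.png',cv2.resize(p[130:310,90:290],None,fx=3,fy=3))
E
```

```text
11.25 [ 0.6153 -0.2708  0.1498] [-179.78    0.43 -170.92] [-0.1 -0.8 -0.7]
[254.0308977  225.66179541] [ 213  204   83   38 2395] [ 0.60055455 -0.27447358  0.17633164] [-0.01246548 -0.00465099  0.03149509]
[254.09042077 277.15935542] [ 217  269   75   21 1117] [ 0.62768628 -0.26976294  0.17690395] [1.46662411e-02 5.96465472e-05 3.20674003e-02]
```

View pics/wrist5.png

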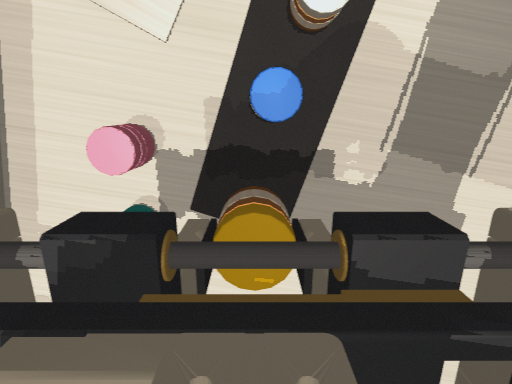

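View pics/c5.png

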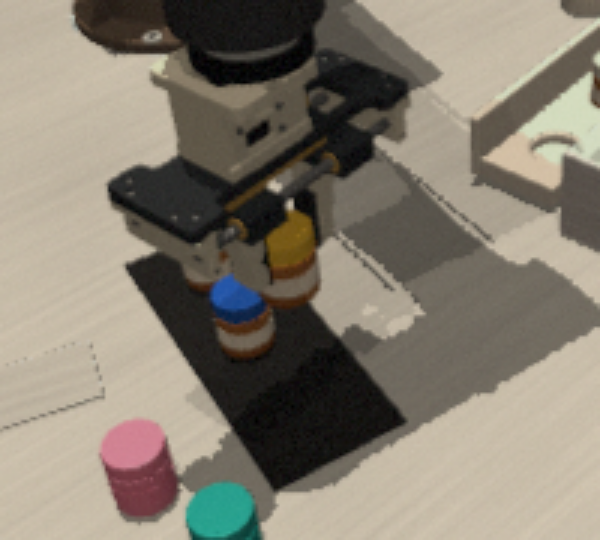

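The jar is lifted and centred between the pads, at cap column 254. Next I carry it above the well.

{"api": "servo_tool", "payload": {"grip": [1,1,1,1,1,1,1,1,1,1], "translation": [[0.001,0.025,0],[0.002,0.064,0],[0.003,0.103,0],[0.004,0.142,0],[0.005,0.181,0],[0.006,0.22,0],[0.007,0.259,0],[0.008,0.298,0],[0.009,0.33,0],[0.01,0.351,0]], "turn": [0,0,0,0,0,0,0,0,0,0]}}

```text
time_s: 12.18
tcp_pos: [0.5461, 0.0777, 0.1424]
eef_rot: [-180.0, -0.1, -170.9]
contact_force: [0.3, -0.5, -1.6]
gripper_width: 0.0436
```

{"api": "servo_tool", "payload": {"grip": [1,1,1,1], "translation": [[0,0,0],[0,0,0],[0,0,0],[0,0,0]], "turn": [0,0,0,0]}}

```text
time_s: 12.52
tcp_pos: [0.5473, 0.0744, 0.1429]
eef_rot: [-180.0, -0.1, -171.0]
contact_force: [0.0, 0.2, -1.6]
gripper_width: 0.0434
```

```bash
python3 snap.py wrist6 scene6;python3 - <<'E'
from h import *
from plant import r
t=r.get_state()['tcp_pos'];print(t)
p,d,v,K=load('wrist6');h=cv2.cvtColor(p,cv2.COLOR_BGR2HSV)
m=cv2.inRange(h,(20,150,60),(33,255,255));k,l,s,c=cv2.connectedComponentsWithStats(m);g=[i for i in range(1,k) if s[i,4]>300]
M=np.isin(l,g);ys,xs=np.where(M);q=np.stack([xs,ys],1);P=dep(q,d,v,K);z=np.median(P[:,2])
hull=cv2.convexHull(q.astype('i4'));(cx,cy),rad=cv2.minEnclosingCircle(hull);print('cap',cx,cy,rad,z,plane((cx,cy),z,v,K)-t)
# finger midpoint: project TCP & grasp into image
print('tcp proj',proj(t,v,K))
for n in('wrist6','scene6'):
    p,d,v,K=load(n)
    for zz in(.028,): print(n,'well proj',proj([.5465,.0748,zz],v,K))
cv2.imwrite('pics/c6.png',cv2.resize(p[80:220,230:390],None,fx=4,fy=4))
E
```

```text
12.5167 [0.5473 0.0744 0.1429] [-1.7998e+02 -8.0000e-02 -1.7101e+02] [ 0.   0.2 -1.6]
[0.54759964 0.07429587 0.1431857 ]
cap 253.9286346435547 246.93246459960938 43.28369903564453 0.16973530542716675 [[-0.00413437 -0.00162608  0.02654961]]
tcp proj [[255.598202   233.44613183]]
wrist6 well proj [[255.74906238 184.82289614]]
scene6 well proj [[274.50611695 178.84794524]]
```

View pics/wrist6.png

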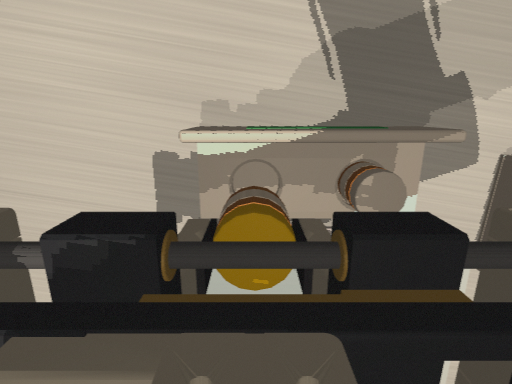

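View pics/c6.png

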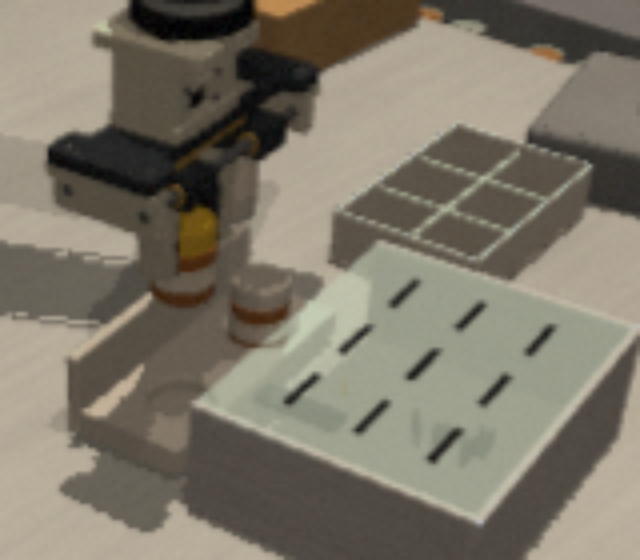

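```bash
python3 - <<'E'
from h import *
p,d,v,K=load('wrist6');cv2.imwrite('pics/c6b.png',cv2.resize(p[140:230,210:310],None,fx=6,fy=6,interpolation=2))
for px in((255.5,159.5),(255.5,161)): print(plane(px,.028,v,K)+.0235*np.array([.9876,.1573,0]))
E
```

```text
[[0.54513189 0.07432143 0.028     ]]
[[0.54655865 0.0745495  0.028     ]]
```

View pics/c6b.png

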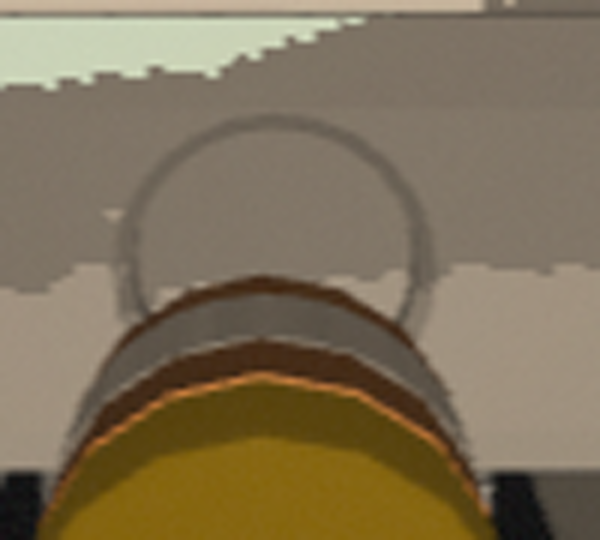

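The wrist view shows the well ring's top edge at row 159, and the cap sitting about 2–3 mm toward the robot from the well centre. I correct by 2 mm inward and descend.

{"api": "servo_tool", "payload": {"grip": [1,1,1,1,1,1,1], "translation": [[-0.001,0,0.02],[-0.002,0,0.05],[-0.002,0,0.07],[-0.002,0,0.078],[-0.002,0,0.082],[-0.002,0,0.082],[-0.002,0,0.082]], "turn": [0,0,0,0,0,0,0]}}

```text
time_s: 13.2
tcp_pos: [0.5505, 0.0756, 0.0625]
eef_rot: [180.0, 0.1, -171.0]
contact_force: [0.7, -1.1, -1.3]
gripper_width: 0.0436
```

{"api": "servo_tool", "payload": {"grip": [1,1,1,1,1], "translation": [[0,0,0.002],[0,0,0.004],[0,0,0.006],[0,0,0.006],[0,0,0.006]], "turn": [0,0,0,0,0]}}

```text
time_s: 13.62
tcp_pos: [0.5496, 0.0757, 0.0557]
eef_rot: [180.0, 0.0, -170.9]
contact_force: [0.0, -0.0, -1.2]
gripper_width: 0.0438
```

{"api": "servo_tool", "payload": {"grip": [1,1,1,1], "translation": [[0,0,0.0015],[0,0,0.003],[0,0,0.004],[0,0,0.004]], "turn": [0,0,0,0]}}

```text
time_s: 13.95
tcp_pos: [0.5493, 0.0756, 0.0513]
eef_rot: [-180.0, -0.0, -171.0]
contact_force: [-0.8, -0.9, -2.2]
gripper_width: 0.0435
```

{"api": "servo_tool", "payload": {"grip": [1,1,1,1], "translation": [[0,0,0.001],[0,0,0.002],[0,0,0.003],[0,0,0.003]], "turn": [0,0,0,0]}}

```text
time_s: 14.28
tcp_pos: [0.5493, 0.0755, 0.0482]
eef_rot: [-180.0, -0.0, -171.0]
contact_force: [-0.9, -0.8, 0.2]
gripper_width: 0.0437
```

{"api": "servo_tool", "payload": {"grip": [1,1,1,1], "translation": [[0,0,0.001],[0,0,0.002],[0,0,0.002],[0,0,0.002]], "turn": [0,0,0,0]}}

```text
time_s: 14.62
tcp_pos: [0.5494, 0.0755, 0.0464]
eef_rot: [-180.0, -0.0, -171.0]
contact_force: [-1.8, -0.7, -1.4]
gripper_width: 0.0431
```

{"api": "servo_tool", "payload": {"grip": [1,1,1,1], "translation": [[0,0,0.0005],[0,0,0.001],[0,0,0.001],[0,0,0.001]], "turn": [0,0,0,0]}}

```text
time_s: 14.95
tcp_pos: [0.5494, 0.0755, 0.0455]
eef_rot: [-180.0, -0.0, -171.0]
contact_force: [-2.6, -0.6, -0.1]
gripper_width: 0.0436
```

{"api": "servo_tool", "payload": {"grip": [1,1,1,1], "translation": [[0.001,0,0],[0.0015,0,0.0005],[0.0015,0,0.001],[0.0015,0,0.001]], "turn": [0,0,0,0]}}

```text
time_s: 15.28
tcp_pos: [0.5487, 0.0757, 0.0447]
eef_rot: [180.0, 0.1, -170.9]
contact_force: [0.7, -0.2, -1.1]
gripper_width: 0.0436
```

{"api": "servo_tool", "payload": {"grip": [1,1,1,1], "translation": [[0,0,0.0005],[0,0,0.001],[0,0,0.001],[0,0,0.001]], "turn": [0,0,0,0]}}

```text
time_s: 15.62
tcp_pos: [0.5488, 0.0757, 0.0446]
eef_rot: [180.0, 0.1, -170.9]
contact_force: [-2.6, 1.2, 7.9]
gripper_width: 0.0436
```

Floor contact is at TCP z 0.0446, against 0.045 expected. I release and lift.

{"api": "servo_tool", "payload": {"grip": [0.4,-0.1,-0.4,-0.4,-0.4,-0.4], "translation": [[0,0,-0.0005],[0,0,-0.0005],[0,0,-0.0005],[0,0,-0.0005],[0,0,-0.0005],[0,0,-0.0005]], "turn": [0,0,0,0,0,0]}}

```text
time_s: 16.12
tcp_pos: [0.5481, 0.0754, 0.0439]
eef_rot: [-180.0, -0.0, -171.0]
contact_force: [-0.0, 0.4, 0.2]
gripper_width: 0.0608
```

{"api": "servo_tool", "payload": {"grip": [-0.4,-0.4,-0.4,-0.4,-0.4,-0.4,-0.4,-0.4], "translation": [[0,0,-0.015],[0,0,-0.04],[0,0,-0.08],[0,0,-0.12],[0.03,0,-0.14],[0.07,0,-0.14],[0.1,0,-0.14],[0.1,0,-0.14]], "turn": [0,0,0,0,0,0,0,0]}}

```text
time_s: 16.78
tcp_pos: [0.4446, 0.0582, 0.1844]
eef_rot: [179.9, -0.0, -171.0]
contact_force: [-0.4, -0.2, -0.4]
gripper_width: 0.0616
```

```bash
python3 snap.py wrist7 scene7 top7;python3 - <<'E'
from h import *
p,d,v,K=load('scene7');h=cv2.cvtColor(p,cv2.COLOR_BGR2HSV)
cv2.imwrite('pics/c7.png',np.hstack([cv2.resize(p[80:220,230:390],None,fx=2.4,fy=2.4),cv2.resize(cv2.imread('pics/top7.png')[120:260,120:280],None,fx=2.4,fy=2.4)]))
for n in('scene7','wrist7','top7'):
    p,d,v,K=load(n);h=cv2.cvtColor(p,cv2.COLOR_BGR2HSV)
    m=cv2.inRange(h,(20,150,60),(33,255,255));k,l,s,c=cv2.connectedComponentsWithStats(m)
    for i in range(1,k):
        if s[i,4]>100:
            ys,xs=np.where(l==i);P=dep(np.stack([xs,ys],1),d,v,K);print(n,c[i].round(),s[i],np.median(P,0).round(4),np.percentile(P[:,2],[10,50,90]).round(4))
E
```

```text
16.7833 [0.4446 0.0582 0.1844] [ 1.7992e+02 -3.0000e-02 -1.7100e+02] [-0.4 -0.2 -0.4]
scene7 [275. 168.] [268 162  15  13 162] [0.5534 0.0686 0.0715] [0.0622 0.0715 0.0735]
wrist7 [255. 282.] [235 269  40  30 986] [0.5463 0.0731 0.0718] [0.0709 0.0718 0.0728]
```

View pics/c7.png

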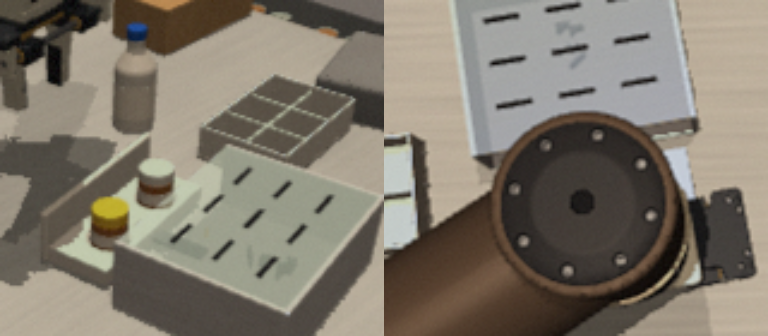

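View pics/wrist7.png

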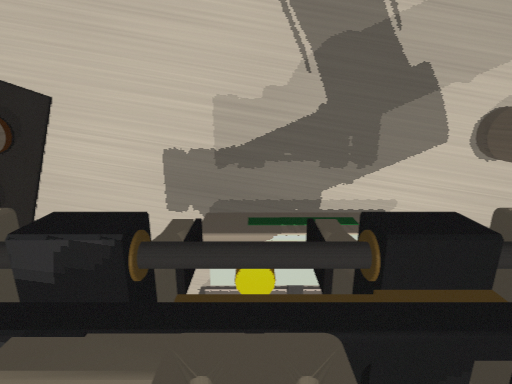

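The cap top is at z 0.0718 (72 mm expected) and level, so the jar is fully seated. Now I close the fingers, move to the front's middle and press.

{"api": "servo_tool", "payload": {"grip": [1,1,1,1,1,1,1,1], "translation": [[0,0.035,0],[0,0.052,0.03],[0,0.052,0.07],[0,0.052,0.105],[0,0.052,0.135],[0,0.052,0.144],[0,0.052,0.144],[0,0.052,0.144]], "turn": [0,0,0,0,0,0,0,0], "newtons": 10}}

```text
time_s: 17.6
tcp_pos: [0.442, 0.1112, 0.0403]
eef_rot: [-179.9, -0.0, -170.9]
contact_force: [-0.4, 0.3, 0.5]
gripper_width: 0.0138
```

{"api": "servo_tool", "payload": {"grip": [1,1,1,1,1,1], "translation": [[-0.006,0,0],[-0.012,0,0],[-0.018,0,0],[-0.022,0,0],[-0.025,0,0],[-0.028,0,0]], "turn": [0,0,0,0,0,0]}}

```text
time_s: 18.1
tcp_pos: [0.4694, 0.1155, 0.0404]
eef_rot: [180.0, 0.0, -171.0]
contact_force: [1.2, -0.1, 0.1]
gripper_width: 0.0
```

{"api": "servo_tool", "payload": {"grip": [1,1,1,1,1,1,1,1,1,1], "translation": [[-0.001,0,0],[-0.002,0,0],[-0.003,0,0],[-0.004,0,0],[-0.006,0,0],[-0.009,0,0],[-0.012,0,0],[-0.015,0,0],[-0.018,0,0],[-0.021,0,0]], "turn": [0,0,0,0,0,0,0,0,0,0]}}

```text
time_s: 18.93
tcp_pos: [0.4896, 0.1185, 0.0399]
eef_rot: [-180.0, -0.0, -171.0]
contact_force: [-3.1, -0.2, 1.0]
gripper_width: 0.0003
```

{"api": "servo_tool", "payload": {"grip": [1,1,1,1,1,1,1,1,1,1], "translation": [[-0.003,0,0],[-0.006,0,0],[-0.009,0,0],[-0.012,0,0],[-0.015,0,0],[-0.018,0,0],[-0.021,0,0],[-0.024,0,0],[-0.027,0,0],[-0.03,0,0]], "turn": [0,0,0,0,0,0,0,0,0,0]}}

```text
time_s: 19.77
tcp_pos: [0.5192, 0.1233, 0.0399]
eef_rot: [-180.0, -0.0, -171.0]
contact_force: [-5.0, -0.8, 0.1]
gripper_width: 0.0003
```

{"api": "servo_tool", "payload": {"grip": [1,1,1,1,1,1,1,1,1,1], "translation": [[-0.003,0,0],[-0.006,0,0],[-0.009,0,0],[-0.012,0,0],[-0.015,0,0],[-0.018,0,0],[-0.021,0,0],[-0.024,0,0],[-0.027,0,0],[-0.03,0,0]], "turn": [0,0,0,0,0,0,0,0,0,0]}}

```text
time_s: 20.6
tcp_pos: [0.5487, 0.128, 0.0399]
eef_rot: [-180.0, -0.1, -171.0]
contact_force: [-5.9, -1.0, 0.8]
gripper_width: 0.0007
```

{"api": "servo_tool", "payload": {"grip": [1,1,1,1,1,1,1,1], "translation": [[-0.0015,0,0],[-0.003,0,0],[-0.0045,0,0],[-0.006,0,0],[-0.007,0,0],[-0.008,0,0],[-0.009,0,0],[-0.009,0,0]], "turn": [0,0,0,0,0,0,0,0]}}

```text
time_s: 21.27
tcp_pos: [0.5578, 0.1294, 0.0399]
eef_rot: [-180.0, -0.0, -171.0]
contact_force: [-5.2, -2.3, 0.1]
gripper_width: 0.0008
```

{"api": "servo_tool", "payload": {"grip": [1,1,1], "translation": [[-0.001,0,0],[-0.002,0,0],[-0.002,0,0]], "turn": [0,0,0]}}

```text
time_s: 21.52
tcp_pos: [0.5597, 0.1297, 0.0399]
eef_rot: [-180.0, -0.0, -171.0]
contact_force: [-5.2, -1.9, -0.1]
gripper_width: 0.0001
```

{"api": "servo_tool", "payload": {"grip": [1,1,1], "translation": [[-0.0005,0,0],[-0.001,0,0],[-0.001,0,0]], "turn": [0,0,0]}}

```text
time_s: 21.77
tcp_pos: [0.5606, 0.1299, 0.0399]
eef_rot: [-180.0, -0.0, -171.0]
contact_force: [-5.8, -1.4, -0.6]
gripper_width: 0.0003
```

{"api": "servo_tool", "payload": {"grip": [1,1,1], "translation": [[-0.0005,0,0],[-0.001,0,0],[-0.001,0,0]], "turn": [0,0,0]}}

```text
time_s: 22.02
tcp_pos: [0.5616, 0.1301, 0.0399]
eef_rot: [-180.0, -0.0, -171.0]
contact_force: [-5.5, -1.9, -0.2]
gripper_width: 0.0005
```

{"api": "servo_tool", "payload": {"grip": [1,1,1], "translation": [[-0.0005,0,0],[-0.001,0,0],[-0.001,0,0]], "turn": [0,0,0]}}

```text
time_s: 22.27
tcp_pos: [0.5625, 0.1302, 0.0399]
eef_rot: [-180.0, -0.0, -171.0]
contact_force: [-5.6, -0.8, 0.1]
gripper_width: 0.0006
```

{"api": "servo_tool", "payload": {"grip": [1,1,1], "translation": [[-0.0005,0,0],[-0.001,0,0],[-0.001,0,0]], "turn": [0,0,0]}}

```text
time_s: 22.52
tcp_pos: [0.5635, 0.1303, 0.0399]
eef_rot: [-180.0, -0.0, -171.0]
contact_force: [-6.9, -0.7, 0.7]
gripper_width: 0.0004
```

{"api": "servo_tool", "payload": {"grip": [1,1,1], "translation": [[-0.0005,0,0],[-0.001,0,0],[-0.001,0,0]], "turn": [0,0,0]}}

```text
time_s: 22.77
tcp_pos: [0.5645, 0.1305, 0.0399]
eef_rot: [-180.0, -0.0, -171.0]
contact_force: [-5.6, -1.9, -0.0]
gripper_width: 0.0004
```

{"api": "servo_tool", "payload": {"grip": [1,1,1], "translation": [[-0.0005,0,0],[-0.001,0,0],[-0.001,0,0]], "turn": [0,0,0]}}

```text
time_s: 23.02
tcp_pos: [0.5655, 0.1307, 0.0399]
eef_rot: [-180.0, -0.0, -171.0]
contact_force: [-5.4, -1.8, -0.2]
gripper_width: 0.0004
```

{"api": "servo_tool", "payload": {"grip": [1,1,1], "translation": [[-0.0005,0,0],[-0.001,0,0],[-0.001,0,0]], "turn": [0,0,0]}}

```text
time_s: 23.27
tcp_pos: [0.5664, 0.1308, 0.0399]
eef_rot: [-180.0, -0.0, -171.0]
contact_force: [-5.6, -1.3, -0.1]
gripper_width: 0.0003
```

{"api": "servo_tool", "payload": {"grip": [1,1,1], "translation": [[-0.0005,0,0],[-0.001,0,0],[-0.001,0,0]], "turn": [0,0,0]}}

```text
time_s: 23.52
tcp_pos: [0.5674, 0.131, 0.0399]
eef_rot: [-180.0, -0.0, -171.0]
contact_force: [-5.3, -1.5, 0.4]
gripper_width: 0.0003
```

{"api": "servo_tool", "payload": {"grip": [1,1,1], "translation": [[-0.0005,0,0],[-0.001,0,0],[-0.001,0,0]], "turn": [0,0,0]}}

```text
time_s: 23.77
tcp_pos: [0.5684, 0.1311, 0.0399]
eef_rot: [-180.0, -0.0, -171.0]
contact_force: [-5.3, -1.2, 0.2]
gripper_width: 0.0003
```

{"api": "servo_tool", "payload": {"grip": [1,1,1], "translation": [[-0.0005,0,0],[-0.001,0,0],[-0.001,0,0]], "turn": [0,0,0]}}

```text
time_s: 24.02
tcp_pos: [0.5694, 0.1313, 0.0399]
eef_rot: [-180.0, -0.0, -171.0]
contact_force: [-5.8, -1.5, 0.6]
gripper_width: 0.0006
```

{"api": "servo_tool", "payload": {"grip": [1,1,1], "translation": [[-0.0005,0,0],[-0.001,0,0],[-0.001,0,0]], "turn": [0,0,0]}}

```text
time_s: 24.27
tcp_pos: [0.5703, 0.1315, 0.0399]
eef_rot: [-180.0, -0.0, -171.0]
contact_force: [-5.7, -1.4, 0.9]
gripper_width: 0.0003
```

{"api": "servo_tool", "payload": {"grip": [1,1,1], "translation": [[-0.0005,0,0],[-0.001,0,0],[-0.001,0,0]], "turn": [0,0,0]}}

```text
time_s: 24.52
tcp_pos: [0.5712, 0.1316, 0.0399]
eef_rot: [-180.0, -0.1, -171.0]
contact_force: [-5.9, -1.3, 1.6]
gripper_width: 0.0003
```

{"api": "servo_tool", "payload": {"grip": [1,1,1], "translation": [[-0.0005,0,0],[-0.001,0,0],[-0.001,0,0]], "turn": [0,0,0]}}

```text
time_s: 24.77
tcp_pos: [0.5722, 0.1317, 0.0399]
eef_rot: [-180.0, -0.1, -171.0]
contact_force: [-5.5, -1.8, 1.5]
gripper_width: 0.0007
```

{"api": "servo_tool", "payload": {"grip": [1,1,1], "translation": [[-0.0005,0,0],[-0.001,0,0],[-0.001,0,0]], "turn": [0,0,0]}}

```text
time_s: 25.02
tcp_pos: [0.5732, 0.1319, 0.0399]
eef_rot: [-180.0, -0.1, -171.0]
contact_force: [-5.2, -0.7, 0.4]
gripper_width: 0.0005
```

{"api": "servo_tool", "payload": {"grip": [1,1,1], "translation": [[-0.0005,0,0],[-0.001,0,0],[-0.001,0,0]], "turn": [0,0,0]}}

```text
time_s: 25.27
tcp_pos: [0.5741, 0.132, 0.0399]
eef_rot: [-180.0, -0.1, -171.0]
contact_force: [-7.5, -1.1, 2.0]
gripper_width: 0.0005
```

{"api": "servo_tool", "payload": {"grip": [1,1,1], "translation": [[-0.0005,0,0],[-0.0007,0,0],[-0.0007,0,0]], "turn": [0,0,0]}}

```text
time_s: 25.52
tcp_pos: [0.5742, 0.1321, 0.0399]
eef_rot: [-180.0, -0.1, -171.0]
contact_force: [-8.9, -0.7, 3.9]
gripper_width: 0.0003
```

The stop is met: the TCP stalled at about +22.5 mm and the force rose to 8.9 N. I let go.

{"api": "servo_tool", "payload": {"grip": [1,1,1,1,1,1,1], "translation": [[0.005,0,0],[0.02,0,0],[0.045,0,0],[0.08,0,0],[0.12,0,0],[0.13,0,0],[0.13,0,0]], "turn": [0,0,0,0,0,0,0]}}

```text
time_s: 26.1
tcp_pos: [0.4455, 0.1119, 0.0409]
eef_rot: [179.9, 0.1, -170.9]
contact_force: [1.1, 0.4, 0.1]
gripper_width: 0.0006
```

{"api": "servo_tool", "payload": {"grip": [1,1,1,1,1,1,1,1,1,1], "translation": [[0,0,-0.04],[0,0,-0.08],[0,-0.02,-0.11],[0,-0.055,-0.125],[0,-0.095,-0.125],[0,-0.135,-0.125],[0,-0.17,-0.125],[0,-0.205,-0.125],[0,-0.205,-0.125],[0,-0.205,-0.125]], "turn": [0,0,0,0,0,0,0,0,0,0]}}

```text
time_s: 26.93
tcp_pos: [0.4809, -0.0923, 0.1657]
eef_rot: [-180.0, 0.2, -171.2]
contact_force: [0.4, -0.0, -0.7]
gripper_width: 0.0007
```

```bash
python3 snap.py scene8 top8;python3 - <<'E'
from h import *
p,d,v,K=load('top8');q=load('scene8')[0]
cv2.imwrite('pics/c8.png',np.hstack([cv2.resize(q[80:220,230:390],None,fx=2.4,fy=2.4),cv2.resize(p[80:220,120:280],None,fx=2.4,fy=2.4)]))
ys,xs=np.mgrid[0:384,0:512];P=dep(np.stack([xs.ravel(),ys.ravel()],1),d,v,K).reshape(384,512,3)
m=((P[...,2]>.066)&(P[...,2]<.08)&(xs>140)&(xs<270)&(ys>160)&(ys<240)).astype('u1')
for c in cv2.findContours(m,0,1)[0]:
    if len(c)>12:
        W=plane(c[:,0],.075,v,K);print(cv2.minAreaRect((W[:,:2]*1000).astype('f4')))
E
```

```text
26.9333 [ 0.4809 -0.0923  0.1657] [-1.7997e+02  1.7000e-01 -1.7117e+02] [ 0.4 -0.  -0.7]
```

View pics/c8.png

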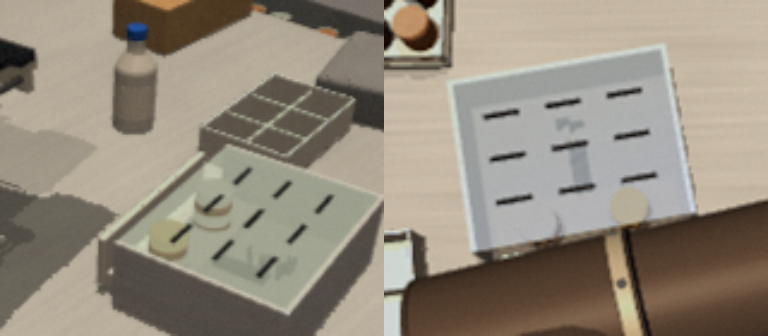

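View pics/scene8.png

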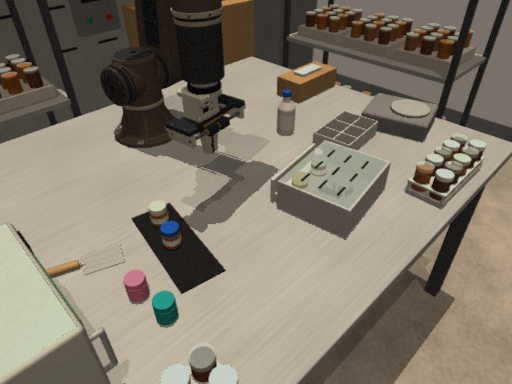

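The drawer stays shut with the yellow cap inside, at (168,238) in the crop, and the other objects have not moved. I compare the front with the first picture and hand in.

```bash
python3 - <<'E'
from h import *
a=load('scene0')[1];b=load('scene8')[1]
# front plate depth, region left of cabinet
for n in('scene0','scene8'):
    p,d,v,K=load(n);ys,xs=np.mgrid[140:205,265:320];P=dep(np.stack([xs.ravel(),ys.ravel()],1),d,v,K)
    s=(P[:,2]>.069)&(P[:,2]<.079);u=P[s]@[.9876,.1573,0];print(n,s.sum(),np.percentile(u[u<.60],[5,50]).round(4))
from plant import order
print(order.close_job())
E
```

```text
scene0 356 [0.5777 0.5835]
scene8 360 [0.5774 0.5835]
the job is handed in; nothing more can be done
None
```

The yellow-capped jar is in the empty well and the drawer is shut and latched. The job was handed in at about 27 s of the 67 s allowed.

- **First press:** I pressed the shut front in with closed fingers and met the stop about 16 mm in. The along-drawer reading there was about 10.6 N, against under 7 N until then. The total force read about 12.6 N, the rest being an upward force on the fingers. When I let go, the drawer sprang out.
- **Loading the jar:** I gripped the jar at 43.5 mm, lowered it into the well and felt the floor at about 8 N. After release, the cap top measured 71.8 mm above the table. Fully down is 72 mm, so it is seated.
- **Second press:** The stop came about 22.5 mm in, at about 9 N along the drawer (9.7 N total), and I let go.
- **Last checks:** The front sits within 0.3 mm of where it was latched at the start. The yellow cap shows inside the cabinet. The other jars, bottle, rack and spatula look where they were, and the robot was touching nothing. One check gave nothing: the top camera could not see the front after closing because the arm hid it, so the front position comes from the scene camera only.

Forces were read only at the end of each short move, so a brief peak between readings would not show.

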